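# Nest the snack cup and level the snack stand

## Task

Nest the loose white snack cup in its twin that stands on the snack stand's shelf, and let go of it. Then take the winged knob of the stand's levelling foot, press the shelf fully down with it, and only then, still pressing, turn the knob until the bubble of the spirit level lies centred between the two dark lines. Finish while holding: keep gripping the knob and pressing the shelf down with the bubble centred, because the foot's pad has to stick like that; leave everything else on the table where it stands.

Things in the scene. Friction and masses are not known exactly. Their poses are not given: they have to be found in the camera images.
- cup_loose: White round cup loose on the table, upright, 70 to 120 g, 56 mm high. A cone from its base (36 mm across) to 52 mm at 34 mm height, then a step out to a straight band 64 mm across from there to the rim: grip this band from outside. Wall 3 mm, mouth inside 58 mm, inner floor 5 mm. Origin: centre of the underside, z up. Its place among the tumblers changes.
- cup_base: Cup of the same shape standing loose and upright on the stand's shelf. When nested, the step of the upper cup rests on this one's rim: the origins are 22 mm apart in height on one axis (about 2 mm of play) and 22 mm of the upper cup stay visible. Origin: centre of the underside, z up.
- stand: Fixed steel base of the snack stand. Its white shelf is 150 mm wide (x), 270 mm long (y), upper face 45 mm above the table, rim 7 mm high; hinged at its +y end, springy at its -y end, where the levelling foot is. A steel rod stub 10 mm thick, 35 mm high stands in the shelf's middle; the cup stands on the +y half. Origin: centre of the base on the table, z up.
- foot_knob: Knob of the levelling foot, 105 mm from the shelf's middle towards -y: a steel disc 52 mm across (upper face 18 mm above the shelf), on it a black wing 46 mm long (this body's x), 14 mm thick (y), 24 mm high. Grip the wing across its thickness; fingertips may push on the disc. Origin: on the turning axis at the shelf's upper face, z up. Friction 0.08 N m; it stays where left.
- wing (a point): Middle of the wing, 30 mm above the shelf, 12 mm above the disc, axes as the knob's. Turning clockwise seen from above raises this end of the shelf by about 2 mm a radian, counterclockwise lowers it. At the start the knob needs 0.6 to 1.4 rad clockwise.
- rocker (a joint): How far the springy end of the shelf is pressed down about its hinge: 0 = up (free), 0.012 rad = fully down on its stop, 2.5 mm down at the knob; moves from about 4 N and reaches the stop at about 9 N of push on the knob. 12 to 15 N holds it safely there. It springs up when released. The reading is coarse: go by the force, or by the bubble.
- vial_mid (a point): Spirit level: aluminium bar 104 by 20 mm along the shelf's +x edge, with a dark green vial along y and two dark lines 12.5 mm either side of the middle. This point is the middle of the vial, on top; its y points along the shelf towards the hinge, x across.
- bubble (a point): Top middle of the pale bubble in the vial (20 mm long, 9 mm wide). It runs to the higher end, 2 mm per milliradian: about 20 mm per radian of the knob, towards the knob's (-y) end for clockwise; pressing the shelf fully down moves it 24 mm towards the hinge (+y). At the start, unpressed, it stands near the middle; that does not count. It takes half a second to settle.
- tumbler_a: Clear glass tumbler, 72 mm across, 95 mm high; not to be disturbed. Origin: centre of the underside.
- tumbler_b: A second such glass tumbler; not to be disturbed.
- saucer: White ceramic saucer 144 mm across, 20 mm high, beyond the stand; not to be disturbed. Origin: centre of the underside.
- coasters: Stack of round wooden coasters, 92 mm across, 30 mm high; not to be disturbed. Origin: centre of the underside.
- teaspoon: Teaspoon 140 mm long lying on the table; not to be disturbed.
There are look-alikes about, which are no part of the job. Leave any blue look-alike of the cup_loose alone. Leave any blue look-alike of the cup_base alone.

How it is judged:
By the outcome, as a careful person would: the job done as asked, in the order asked, and still so for the second after the job is handed in, while the arm keeps its last pose, push and grip.
It also fails if it takes over 64 s, if anything falls off the work surface, if the arm or the gripper's body presses on something with over 40 N, if the wrist force passes 120 N, or if a joint passes its speed limit or range.

## Robot

A 7-joint arm with a two-finger parallel gripper is mounted at the origin on the work surface. World frame = base frame: x ahead of the robot, y to its left, z up, the work surface at z = 0. Lengths are in m, angles in rad, forces in N, time in s.
With the tool pointing down it reaches from about 0.4 to 0.85 m from the base axis. Payload 10.4 kg.
Tool frame: the origin (TCP) lies midway between the tips of the shut fingers; the grasp point (between the pads) lies 19 mm behind it; z points along the fingers, y is the line along which they close (so a half turn about z gives the same grasp; the last joint's range is limited). The gripper opens to 87 mm and grips with 3 to 60 N. Pads are 19 mm wide; open, the fingers measure 117 mm over their backs; the gripper's body (75 mm by 190 mm) begins 51 mm behind the grasp point.
Start: joints at [-1.148, 0.332, -0.065, 1.46, 0.022, 1.35, -0.088], TCP at [0.269, 0.564, 0.183] pointing down, gripper open.
Joint ranges: [-2.6, 2.6], [-0.5, 2.12], [-1.47, 1.34], [0.16, 2.42], [-1.27, 4.41], [0.06, 2.06], [-2.6, 2.6]. Speed limits (rad/s): [2.22, 2.22, 2.79, 2.79, 3.14, 3.14, 3.14].

## Interface

Orientations are given as a unit quaternion [x, y, z, w].
In Python, from bench import sensors, eyes, order gives the robot as it stands.
- The arm moves only by the tool arm_command, never from a script. Its argument "steps" is a list of rows, each an object with "rot": the turn, a rotation vector about the world's x, y, z in degrees, a list of three; "slide": the shift along the world's x, y, z in m, a list of three; "grip": the opening, from 0 (shut) to 1 (fully open). A call has exactly 8 rows; each row shifts and turns the commanded pose from where the row before left it; what a row does not reach is not made up. A row lasts 1/8 s, in which the tool goes at most 62.5 mm and 10.7 degrees, less where a joint would pass 70% of its speed; a pose out of reach is approached as far as the arm can. A call with a gripper value outside its range is refused whole. The fingers move at their own pace and stop on an object; "newtons" is the grip in N (left out, the last holds). Time passes only in rows, so rows that do not move let the fingers close, or fill a call up. It gives the time, the measured TCP pose, the force, the opening and the grip force at its end, in the units of the state.
- sensors.read_state(): the state, without advancing time (a new reading comes with each control period).
- eyes.camera(name): name is "scene" or "top" or "wrist"; returns a dict with "pixels" (420x560x3 uint8, red, green, blue), "intrinsics" (3x3 intrinsics, pixels), "k1" (the pictures are not rectified: a ray, as slopes to the right and down, at radius r is drawn at 1 + k1 r^2 times it, then the intrinsics apply), "pose" (4x4, takes a point from camera to world coordinates). Camera axes: x right, y down, z forward; pixel columns grow to the right and rows downward; lengths in m; the calibration is good to about 2 mm. A picture is of the moment at which its call begins. There is no depth.
- order.close_job(): hands the job in; it is judged then, once.
Trained networks look in a picture, given as the dict that the camera call returned (one of the last four; its "shot" number tells which), for a name from the list of things; names that differ only in an ending like _2 or _b are one class to them, and where a whole thing is asked for, a point or a joint stands for the part that bears it (a point fixed in the world has none). Each returns a list of dicts, best first, with "conf" (0 to 1); they miss things now and then, are a little off and sometimes report something else, mostly with a low value. They report only what shows in the picture. A call takes as long as a camera call. They do not tell look-alikes from the thing itself.
- eyes.look_for(name, picture): "bbox" ([left, top, right, bottom] in pixels, round what is visible of it).
The state is a dict: "time": time; "joint_positions": joint angles; "joint_vel": joint speeds; "joint_torque": joint torques, N m; "ee_pos": TCP position; "eef_rot": TCP orientation; "ft_force": force on the tool from outside, world axes, zero at the start; "torque": the same for the moment, N m; "width": finger opening in m; "grip_force": force on a finger pad.
Only numpy, scipy, OpenCV 4.12 (cv2) and the standard library are available. Lean on these libraries where they do the work, as an engineer would, in place of code of your own. Each camera call takes 0.05 s, during which the arm holds its last target. There are 200 camera calls.

## Working session

There is one attempt and no reset: what is moved stays moved. The work goes in short steps, Python scripts to look and compute and a tool call to move; the robot and the scene stay as the last step left them, time stands still between calls to the robot, and variables do not carry over. Pictures are saved under pics/ and viewed, at most 10 in all, crops included, and the job is handed in when it is done.

Besides the shell and the picture viewer there is one more tool, called after ">>>" as name([rows], argument=value, ...), one row to a line, values as JSON. arm_command: Moves the arm, as the interface text tells. Its arguments: {"type":"object","properties":{"steps":{"type":"array","items":{"type":"object","properties":{"rot":{"type":"array","items":{"type":"number"}},"slide":{"type":"array","items":{"type":"number"}},"grip":{"type":"number"}}}},"newtons":{"type":"number"}},"required":["steps"]}

```bash
mkdir -p pics; cat > h.py <<'E'
import numpy as np, cv2
from bench import sensors, eyes, order
def ray(c,u,v):
    K=np.array(c['intrinsics']);k=c['k1']
    d=np.array([(u-K[0,2])/K[0,0],(v-K[1,2])/K[1,1]]);s=d.copy()
    for _ in range(20): s=d/(1+k*(s@s))
    T=np.array(c['pose']); return T[:3,3],T[:3,:3]@np.array([s[0],s[1],1])
def atz(c,u,v,z):
    o,d=ray(c,u,v); return o+d*(z-o[2])/d[2]
def proj(c,p):
    T=np.array(c['pose']);K=np.array(c['intrinsics'])
    q=T[:3,:3].T@(np.array(p)-T[:3,3]);s=q[:2]/q[2];s=s*(1+c['k1']*(s@s))
    return K[0,0]*s[0]+K[0,2],K[1,1]*s[1]+K[1,2]
def save(c,n,crop=None,f=1):
    im=c['pixels'][:,:,::-1]
    if crop: l,t,r,b=crop; im=im[t:b,l:r]
    cv2.imwrite('pics/'+n,cv2.resize(im,None,fx=f,fy=f,interpolation=cv2.INTER_CUBIC))
E
python3 - <<'E'
from h import *
a=eyes.camera('top');b=eyes.camera('scene')
im=np.hstack([a['pixels'],b['pixels']])[:,:,::-1]
save(a,'top.png',None,1.4);save(b,'scene.png',None,1.4)
for n,c in(('top',a),('scene',b)):
    print(n,np.round(c['pose'],3).tolist(),np.round(c['intrinsics'],1).tolist(),c['k1'])
    for t in ['cup_loose','cup_base','stand','foot_knob','vial_mid','bubble','wing','tumbler_a','coasters','saucer','teaspoon']:
        print(t,[(np.round(d['bbox']).astype(int).tolist(),round(d['conf'],2)) for d in eyes.look_for(t,c)][:4])
print(sensors.read_state())
E
```

```text
top [[0.007, -0.992, 0.126, 0.469], [-1.0, -0.006, 0.007, 0.073], [-0.007, -0.126, -0.992, 1.227], [0.0, 0.0, 0.0, 1.0]] [[492.7, 0.0, 280.6], [0.0, 492.7, 209.0], [0.0, 0.0, 1.0]] -0.07844234982842567
cup_loose [([200, 266, 231, 294], 0.84), ([246, 274, 279, 299], 0.73), ([307, 111, 365, 169], 0.65)]
cup_base [([297, 202, 324, 227], 0.94), ([291, 275, 315, 303], 0.61), ([374, 218, 398, 235], 0.57)]
stand [([280, 175, 400, 261], 0.63)]
foot_knob [([373, 220, 396, 236], 0.68)]
vial_mid [([282, 178, 399, 260], 0.56)]
bubble [([199, 265, 228, 296], 0.48)]
wing [([375, 214, 398, 236], 0.7)]
tumbler_a [([209, 202, 243, 234], 0.82), ([139, 240, 175, 273], 0.61), ([198, 266, 226, 294], 0.31)]
coasters [([250, 146, 286, 185], 0.64)]
saucer [([307, 112, 366, 168], 0.69)]
teaspoon [([168, 156, 214, 201], 0.66)]
scene [[0.677, 0.458, -0.575, 1.266], [0.735, -0.413, 0.537, -0.526], [0.009, -0.787, -0.617, 0.752], [0.0, 0.0, 0.0, 1.0]] [[540.6, 0.0, 286.0], [0.0, 540.6, 204.7], [0.0, 0.0, 1.0]] 0.0007709337897947143
cup_loose [([232, 150, 259, 182], 0.7), ([277, 142, 298, 172], 0.59)]
cup_base [(
[... 402 characters left out ...]
_positions': array([-1.14759889,  0.33224871, -0.06468562,  1.46012589,  0.02157689,
        1.34993712, -0.08848957]), 'joint_vel': array([ 0.00051314,  0.00095019,  0.0009283 , -0.00132467, -0.0018762 ,
        0.0005827 ,  0.0010898 ]), 'joint_torque': array([-1.71517108e-04, -6.23042321e+01,  2.46184424e-02, -3.90144253e+01,
       -6.10545231e-02,  3.16625938e-02,  6.36392315e-05]), 'ee_pos': array([0.26946797, 0.56391844, 0.18343267]), 'eef_rot': array([ 2.21059721e-01,  9.75260273e-01, -9.77778156e-06, -1.78464583e-05]), 'ft_force': array([-0.13508466,  0.04952122,  0.49829366]), 'torque': array([-0.02479294,  0.01215067,  0.00370521]), 'grip_force': 0.0, 'width': 0.08686268922988018}
```

View pics/top.png

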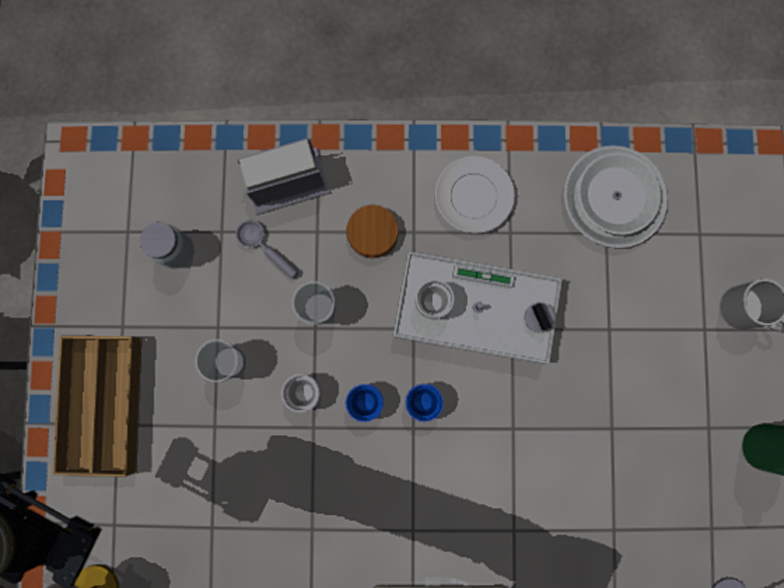

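View pics/scene.png

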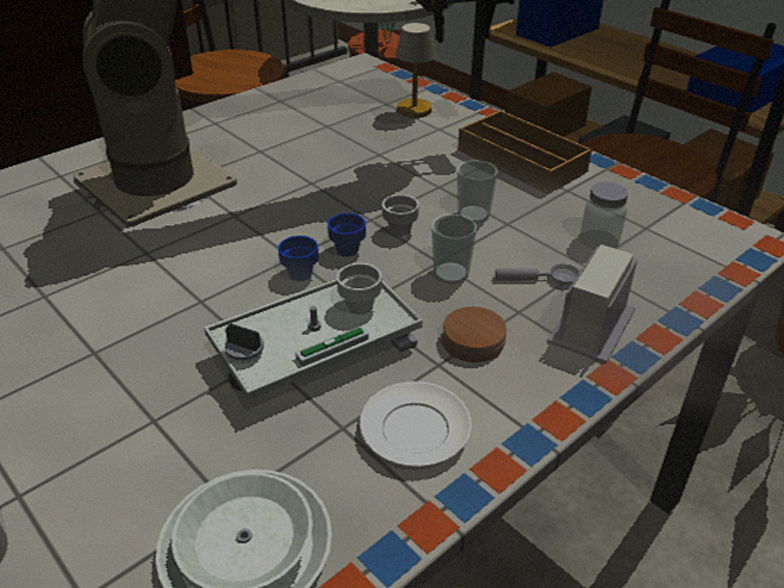

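Top view: loose white cup at (215,280) between tumblers (224,217) and (157,257). The blue ones at (260,288) and (303,288) are the look-alikes. On the stand, the cup is at (310,214) and the knob at (386,226).

```bash
python3 - <<'E'
from h import *
a=eyes.camera('top');b=eyes.camera('scene')
P=lambda n,c,u,v,z:print(n,np.round(atz(c,u,v,z),4)[:2])
g=cv2.cvtColor(a['pixels'],cv2.COLOR_RGB2GRAY)
for n,c,l in(('top',a,(300,393,.056)),('scene',b,(400,204,.056))):P('loose '+n,c,l[0]/1.4,l[1]/1.4,l[2])
for n,c,l in(('top',a,(435,299,.101)),('scene',b,(360,274,.101))):P('base '+n,c,l[0]/1.4,l[1]/1.4,l[2])
for i,(u,v) in enumerate([(410,254),(561,279),(547,361),(395,336)]):P('corner',a,u/1.4,v/1.4,.052)
P('wing top',a,542/1.4,317/1.4,.087); P('stub',a,480/1.4,307/1.4,.08 )
for s in [(314,303),(219,360)]:P('tumblertop',a,s[0]/1.4,s[1]/1.4,.095)
P('blue',a,365/1.4,403/1.4,.056)
P('wing scene',b,241/1.4,338/1.4,.080)
P('vial',a,484/1.4,275/1.4,.06);
save(a,'c1.png',(195,170,405,300),3.8)
E
```

```text
loose top [0.4454 0.2372]
loose scene [0.4461 0.2374]
base top [0.6012 0.0119]
base scene [0.5994 0.0185]
corner [0.6851 0.0524]
corner [ 0.643  -0.2087]
corner [ 0.5018 -0.1815]
corner [0.543  0.0775]
wing top [ 0.5737 -0.167 ]
stub [ 0.5906 -0.0646]
tumblertop [0.594  0.2117]
tumblertop [0.4986 0.3669]
blue [0.4296 0.1272]
wing scene [ 0.5798 -0.1712]
vial [ 0.6479 -0.0743]
```

View pics/c1.png

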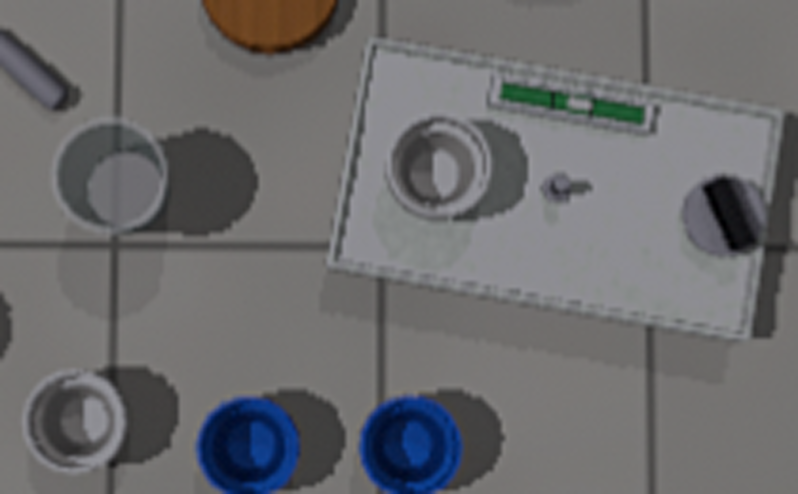

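The top and scene views agree on the loose cup to within 1 mm. I'll go above it with the closing line at about -45°, which keeps clear of both tumblers.

>>> arm_command([
  {"slide": [0.02, -0.036, 0], "rot": [0, 0, -10], "grip": 1},
  {"slide": [0.02, -0.036, 0], "rot": [0, 0, -10], "grip": 1},
  {"slide": [0.02, -0.036, 0], "rot": [0, 0, -10], "grip": 1},
  {"slide": [0.02, -0.036, 0], "rot": [0, 0, -10], "grip": 1},
  {"slide": [0.02, -0.036, 0], "rot": [0, 0, -10], "grip": 1},
  {"slide": [0.02, -0.036, 0], "rot": [0, 0, -10], "grip": 1},
  {"slide": [0.02, -0.036, 0], "rot": [0, 0, -10], "grip": 1},
  {"slide": [0.02, -0.036, 0], "rot": [0, 0, -10], "grip": 1},
], newtons=15)

```text
time: 2.3
ee_pos: [0.43, 0.2748, 0.1837]
eef_rot: [0.798, 0.603, 0.0, -0.0]
ft_force: [1.5, -0.4, 0.6]
width: 0.087
grip_force: 0.0
```

>>> arm_command([
  {"slide": [0.008, -0.02, -0.01], "rot": [0, 0, -10], "grip": 1},
  {"slide": [0.008, -0.02, -0.01], "rot": [0, 0, -10], "grip": 1},
  {"slide": [0, 0, 0], "rot": [0, 0, -9.5], "grip": 1},
  {"slide": [0, 0, 0], "grip": 1},
  {"slide": [0, 0, 0], "grip": 1},
  {"slide": [0, 0, 0], "grip": 1},
  {"slide": [0, 0, 0], "grip": 1},
  {"slide": [0, 0, 0], "grip": 1},
])

```text
schema error: expected keys rot, slide, grip
```

```bash
python3 - <<'E'
from h import *
s=sensors.read_state();print(s['time'],s['ee_pos'],s['eef_rot'],s['joint_positions'].round(2))
c=eyes.camera('wrist');save(c,'w1.png');print(np.round(c['pose'],3).tolist(),proj(c,(.4455,.2373,.056)))
for d in eyes.look_for('cup_loose',c):
    l,t,r,b=d['bbox'];print(np.round(d['bbox']),d['conf'],atz(c,(l+r)/2,(t+b)/2,.056).round(4))
E
```

```text
2.3 [0.43003699 0.27475355 0.18367844] [ 7.97942283e-01  6.02733801e-01  2.77383711e-04 -4.17260186e-05] [-0.9   0.07  0.25  1.77 -0.02  1.3  -0.92]
[[0.962, -0.262, -0.078, 0.45], [-0.273, -0.922, -0.275, 0.35], [0.0, 0.286, -0.958, 0.384], [0.0, 0.0, 0.0, 1.0]] (np.float64(302.11213149856565), np.float64(218.96117581004503))
[289. 270. 333. 323.] 0.91 [0.4304 0.1361 0.056 ]
[274. 191. 326. 245.] 0.74 [0.4432 0.2394 0.056 ]
[491. 194. 558. 258.] 0.54 [0.6884 0.1595 0.056 ]
```

View pics/w1.png

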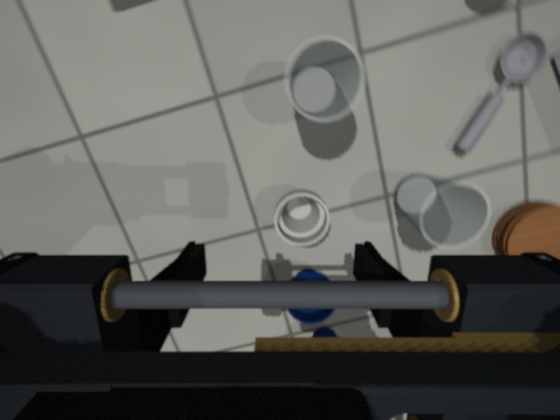

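The wrist view has the cup rim at (301,218), where the estimate predicts (302,219). Next I align, descend and grip.

>>> arm_command([
  {"slide": [0.005, -0.0125, -0.01], "rot": [0, 0, -10], "grip": 1},
  {"slide": [0.005, -0.0125, -0.01], "rot": [0, 0, -10], "grip": 1},
  {"slide": [0.005, -0.0125, -0.01], "rot": [0, 0, -9], "grip": 1},
  {"slide": [0, 0, -0.03], "rot": [0, 0, 0], "grip": 1},
  {"slide": [0, 0, -0.03], "rot": [0, 0, 0], "grip": 1},
  {"slide": [0, 0, -0.03], "rot": [0, 0, 0], "grip": 1},
  {"slide": [0, 0, -0.03], "rot": [0, 0, 0], "grip": 1},
  {"slide": [0, 0, 0], "rot": [0, 0, 0], "grip": 1},
], newtons=15)

```text
time: 3.4
ee_pos: [0.4429, 0.2379, 0.0319]
eef_rot: [0.922, 0.387, -0.002, 0.001]
ft_force: [0.6, -0.1, 0.1]
width: 0.0869
grip_force: 0.0
```

>>> arm_command([
  {"slide": [0, 0, 0], "rot": [0, 0, 0], "grip": 0.6},
  {"slide": [0, 0, 0], "rot": [0, 0, 0], "grip": 0.6},
  {"slide": [0, 0, 0], "rot": [0, 0, 0], "grip": 0.6},
  {"slide": [0, 0, 0], "rot": [0, 0, 0], "grip": 0.6},
  {"slide": [0, 0, 0], "rot": [0, 0, 0], "grip": 0.6},
  {"slide": [0, 0, 0], "rot": [0, 0, 0], "grip": 0.6},
  {"slide": [0, 0, 0], "rot": [0, 0, 0], "grip": 0.6},
  {"slide": [0, 0, 0], "rot": [0, 0, 0], "grip": 0.6},
])

```text
time: 4.4
ee_pos: [0.4445, 0.2384, 0.0334]
eef_rot: [0.922, 0.386, -0.0, 0.0]
ft_force: [0.1, 0.2, 0.1]
width: 0.0524
grip_force: 0.0
```

```bash
python3 - <<'E'
from h import *
c=eyes.camera('wrist');b=eyes.camera('scene')
A=cv2.resize(c['pixels'],(400,300));B=cv2.resize(b['pixels'][110:260,180:380],(400,300))
cv2.imwrite('pics/m1.png',np.hstack([A,B])[:,:,::-1])
print(proj(c,(.4455,.2373,.056)),proj(b,(.4455,.2373,.056)))
s=sensors.read_state();print(s['width'],s['grip_force'])
E
```

```text
(np.float64(282.67138025832264), np.float64(245.93174731577452)) (np.float64(285.50999783688115), np.float64(145.6228765721917))
0.05216075968778817 0.0
```

View pics/m1.png

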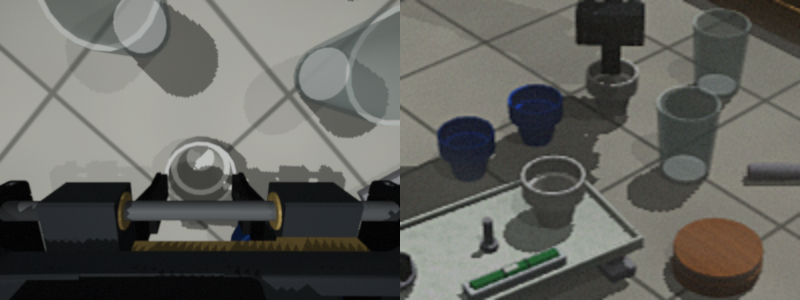

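```bash
python3 - <<'E'
from h import *
c=eyes.camera('wrist');b=eyes.camera('scene')
A=cv2.resize(c['pixels'][180:340,180:380],(400,320),interpolation=cv2.INTER_CUBIC);B=cv2.resize(b['pixels'][100:180,235:335],(400,320),interpolation=cv2.INTER_CUBIC)
cv2.imwrite('pics/m2.png',np.clip(np.hstack([A,B])[:,:,::-1].astype(float)*1.6,0,255))
s=sensors.read_state();print(s['width'],s['grip_force'],s['time'])
p=s['ee_pos']
for dy in(-.026,.026):
  q=p+np.array([.707,-.707,0])*dy; print(proj(c,q),proj(b,q))
E
```

```text
0.05201700623987734 0.0 4.6
(np.float64(243.46761943593987), np.float64(232.71671900179786)) (np.float64(285.9274609572755), np.float64(147.49819166131476))
(np.float64(316.7746923146807), np.float64(233.28673928306083)) (np.float64(285.0417592949897), np.float64(158.9606496795822))[ WARN:0@3.047] global loadsave.cpp:1063 imwrite_ Unsupported depth image for selected encoder is fallbacked to CV_8U.
```

View pics/m2.png

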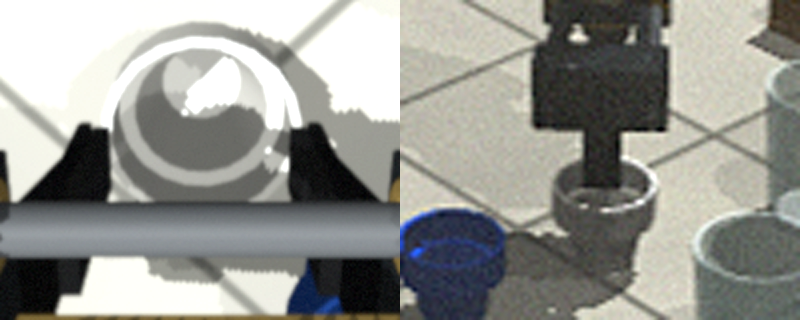

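```bash
python3 - <<'E'
from h import *
c=eyes.camera('wrist');b=eyes.camera('scene')
s=sensors.read_state();p=s['ee_pos'];print(p)
d=np.array([.714,-.70,0]);n=np.array([.70,.714,0])
for z in np.arange(.03,.1,.01):
  r=[z]
  for y in(-.026,.026,.042):
    q=p+d*y;q[2]=z
    r+=[*np.round(proj(c,q+n*.0095)),*np.round(proj(b,q))]
  print(np.round(r,2))
q=p.copy()
for z in(.103,.12,.14):
  q=p+d*.095;q[2]=z;print(z,proj(b,q))
E
```

```text
[0.44446098 0.23843941 0.03345332]
[3.00e-02 2.44e+02 2.19e+02 2.86e+02 1.49e+02 3.17e+02 2.19e+02 2.85e+02
 1.60e+02 3.39e+02 2.19e+02 2.85e+02 1.64e+02]
[4.00e-02 2.42e+02 2.23e+02 2.86e+02 1.45e+02 3.18e+02 2.23e+02 2.85e+02
 1.57e+02 3.42e+02 2.23e+02 2.85e+02 1.60e+02]
[5.00e-02 2.40e+02 2.29e+02 2.86e+02 1.42e+02 3.20e+02 2.28e+02 2.85e+02
 1.53e+02 3.45e+02 2.28e+02 2.85e+02 1.57e+02]
[6.00e-02 2.38e+02 2.34e+02 2.86e+02 1.38e+02 3.22e+02 2.34e+02 2.85e+02
 1.50e+02 3.48e+02 2.34e+02 2.85e+02 1.53e+02]
[7.00e-02 2.36e+02 2.41e+02 2.86e+02 1.35e+02 3.25e+02 2.40e+02 2.85e+02
 1.46e+02 3.52e+02 2.40e+02 2.85e+02 1.50e+02]
[8.00e-02 2.33e+02 2.48e+02 2.86e+02 1.31e+02 3.27e+02 2.47e+02 2.85e+02
 1.42e+02 3.56e+02 2.47e+02 2.85e+02 1.46e+02]
[9.00e-02 2.31e+02 2.55e+02 2.86e+02 1.28e+02 3.30e+02 2.55e+02 2.85e+02
 1.39e+02 3.61e+02 2.55e+02 2.85e+02 1.42e+02]
[1.00e-01 2.27e+02 2.64e+02 2.86e+02 1.24e+02 3.34e+02 2.64e+02 2.85e+02
 1.35e+02 3.66e+02 2.64e+02 2.85e+02 1.39e+02]
0.103 (np.float64(284.3913672149057), np.float64(149.81186104442082))
0.12 (np.float64(284.4452965204342), np.float64(143.29240147642534))
0.14 (np.float64(284.50996318175726), np.float64(135.4748388934309))
```

Both views put the real fingertips at z≈0.07, about 37 mm higher than the reported TCP, so the fingers closed above the cup without touching it. I'll reopen, go lower, and check by contact and camera.

>>> arm_command([
  {"slide": [0, 0, 0], "rot": [0, 0, 0], "grip": 1},
  {"slide": [0, 0, 0], "rot": [0, 0, 0], "grip": 1},
  {"slide": [0, 0, 0], "rot": [0, 0, 0], "grip": 1},
  {"slide": [0.001, 0, -0.01], "rot": [0, 0, 0], "grip": 1},
  {"slide": [0, 0, -0.01], "rot": [0, 0, 0], "grip": 1},
  {"slide": [0, 0, -0.01], "rot": [0, 0, 0], "grip": 1},
  {"slide": [0, 0, 0], "rot": [0, 0, 0], "grip": 1},
  {"slide": [0, 0, 0], "rot": [0, 0, 0], "grip": 1},
])

```text
time: 5.7
ee_pos: [0.4456, 0.2385, 0.0035]
eef_rot: [0.922, 0.386, 0.0, 0.0]
ft_force: [0.6, 0.2, 0.3]
width: 0.0869
grip_force: 0.0
```

```bash
python3 - <<'E'
from h import *
c=eyes.camera('wrist');b=eyes.camera('scene')
A=cv2.resize(c['pixels'][160:320,160:400],(480,320),interpolation=cv2.INTER_CUBIC);B=cv2.resize(b['pixels'][110:190,245:325],(320,320),interpolation=cv2.INTER_CUBIC)
cv2.imwrite('pics/m3.png',np.clip(np.hstack([A,B])[:,:,::-1].astype(float)*1.6,0,255).astype(np.uint8))
s=sensors.read_state();p=s['ee_pos'];print(p,s['ft_force'])
d=np.array([.714,-.70,0])
for z in(.02,.03,.04,.05,.06): q=p+d*.058;q[2]=z;print(z,proj(b,q))
E
```

```text
[0.44574546 0.23861875 0.00379549] [-1.42873113  0.27982293  0.08989917]
0.02 (np.float64(285.08615752650263), np.float64(171.27954512615105))
0.03 (np.float64(285.1191451681754), np.float64(167.79903180983578))
0.04 (np.float64(285.1524516007318), np.float64(164.28487435342512))
0.05 (np.float64(285.1860814743839), np.float64(160.7365818626066))
0.06 (np.float64(285.22003953035954), np.float64(157.15365383264023))
```

View pics/m3.png

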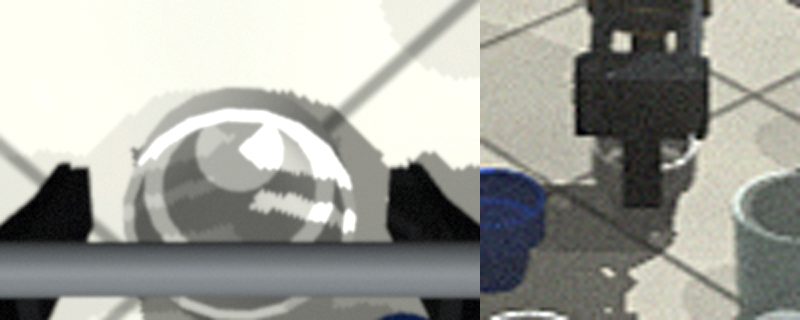

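The fingertips are now at about z≈0.045 and straddle the cup symmetrically. I'll go 8 mm lower and close.

>>> arm_command([
  {"slide": [0, 0, -0.008], "rot": [0, 0, 0], "grip": 1},
  {"slide": [0, 0, 0], "rot": [0, 0, 0], "grip": 0.65},
  {"slide": [0, 0, 0], "rot": [0, 0, 0], "grip": 0.65},
  {"slide": [0, 0, 0], "rot": [0, 0, 0], "grip": 0.65},
  {"slide": [0, 0, 0], "rot": [0, 0, 0], "grip": 0.65},
  {"slide": [0, 0, 0], "rot": [0, 0, 0], "grip": 0.65},
  {"slide": [0, 0, 0], "rot": [0, 0, 0], "grip": 0.65},
  {"slide": [0, 0, 0], "rot": [0, 0, 0], "grip": 0.65},
], newtons=15)

```text
time: 6.8
ee_pos: [0.4456, 0.2385, -0.0044]
eef_rot: [0.922, 0.386, 0.0, 0.0]
ft_force: [0.2, -0.5, 2.1]
width: 0.0639
grip_force: 15.0
```

>>> arm_command([
  {"slide": [0, 0, 0.02], "rot": [0, 0, 0], "grip": 0.65},
  {"slide": [0, 0, 0.03], "rot": [0, 0, 0], "grip": 0.65},
  {"slide": [0, 0, 0.04], "rot": [0, 0, 0], "grip": 0.65},
  {"slide": [0, 0, 0.04], "rot": [0, 0, 0], "grip": 0.65},
  {"slide": [0.02, -0.03, 0], "rot": [0, 0, 0], "grip": 0.65},
  {"slide": [0.03, -0.04, 0], "rot": [0, 0, 0], "grip": 0.65},
  {"slide": [0.03, -0.04, 0], "rot": [0, 0, 0], "grip": 0.65},
  {"slide": [0, 0, 0], "rot": [0, 0, 0], "grip": 0.65},
])

```text
time: 7.8
ee_pos: [0.5271, 0.124, 0.1253]
eef_rot: [0.924, 0.383, -0.0, 0.001]
ft_force: [-0.3, 0.1, -1.6]
width: 0.0637
grip_force: 15.0
```

```bash
cat >> h.py <<'E'
def circfit(c,x0,y0,z,R=.012,rs=(.032,.029)):
    g=cv2.GaussianBlur(cv2.cvtColor(c['pixels'],cv2.COLOR_RGB2GRAY),(0,0),.7).astype(np.float32)
    G=np.hypot(cv2.Sobel(g,5,1,0),cv2.Sobel(g,5,0,1));best=[]
    for dx in np.arange(-R,R+1e-6,.001):
        for dy in np.arange(-R,R+1e-6,.001):
            u=np.array([proj(c,(x0+dx+r*np.cos(t),y0+dy+r*np.sin(t),z)) for r in rs for t in np.arange(0,6.28,.2)],np.float32)
            best.append((float(cv2.remap(G,u[None,:,0],u[None,:,1],1).mean()),x0+dx,y0+dy))
    best=sorted(best)[::-1][:8]; return np.round(np.mean(best,0),4),np.round(best[0],4)
E
python3 - <<'E'
from h import *
s=sensors.read_state();print(s['ee_pos'],s['width'],s['grip_force'])
a=eyes.camera('top');b=eyes.camera('scene');c=eyes.camera('wrist')
for k in(a,b,c):print(circfit(k,.601,.014,.101))
# held cup: rim z = origin+.056
p=s['ee_pos']
for k in(a,b,c):print('held',circfit(k,p[0],p[1],p[2]+.0044+.056))
X=cv2.resize(c['pixels'],(400,300));Y=cv2.resize(b['pixels'][110:260,160:360],(400,300))
cv2.imwrite('pics/m4.png',np.clip(np.hstack([X,Y])[:,:,::-1]*1.4,0,255).astype(np.uint8))
E
```

```text
[0.52714531 0.12401402 0.12533256] 0.06369290976400373 15.020292671397328
(array([9.10687e+01, 6.01500e-01, 1.35000e-02]), array([9.2218e+01, 6.0100e-01, 1.4000e-02]))
(array([1.232139e+02, 6.000000e-01, 1.280000e-02]), array([1.249902e+02, 6.000000e-01, 1.300000e-02]))
(array([7.42894e+01, 6.01000e-01, 1.55000e-02]), array([8.33689e+01, 6.00000e-01, 1.40000e-02]))
held (array([51.709 ,  0.5346,  0.1133]), array([52.2561,  0.5341,  0.113 ]))
held (array([79.0564,  0.5281,  0.1199]), array([80.3226,  0.5291,  0.118 ]))
held (array([94.6205,  0.5246,  0.1278]), array([1.284433e+02, 5.241000e-01, 1.280000e-01]))
```

View pics/m4.png

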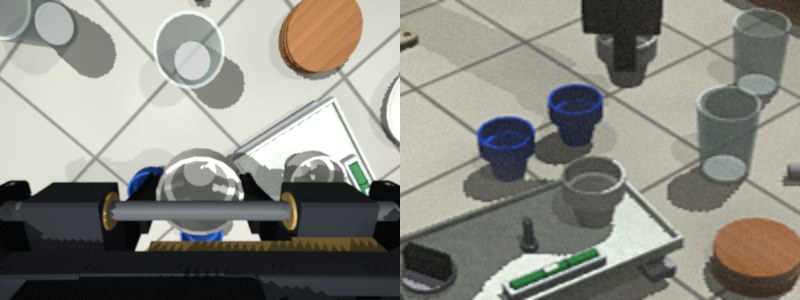

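All three cameras put the standing cup at (0.6005, 0.0137). I'll move above it and compare the two cups.

>>> arm_command([
  {"slide": [0.02, -0.03, 0], "rot": [0, 0, 0], "grip": 0.65},
  {"slide": [0.025, -0.038, 0], "rot": [0, 0, 0], "grip": 0.65},
  {"slide": [0.018, -0.028, 0], "rot": [0, 0, 0], "grip": 0.65},
  {"slide": [0.0115, -0.0145, 0], "rot": [0, 0, 0], "grip": 0.65},
  {"slide": [0, 0, -0.015], "rot": [0, 0, 0], "grip": 0.65},
  {"slide": [0, 0, 0], "rot": [0, 0, 0], "grip": 0.65},
  {"slide": [0, 0, 0], "rot": [0, 0, 0], "grip": 0.65},
  {"slide": [0, 0, 0], "rot": [0, 0, 0], "grip": 0.65},
])

```text
time: 8.95
ee_pos: [0.5999, 0.0188, 0.1108]
eef_rot: [0.922, 0.387, 0.0, -0.0]
ft_force: [0.5, -0.4, -0.7]
width: 0.0635
grip_force: 15.0
```

```bash
python3 - <<'E'
from h import *
s=sensors.read_state();p=s['ee_pos'];print(p,s['width'],s['grip_force'])
a=eyes.camera('top');b=eyes.camera('scene');c=eyes.camera('wrist')
def fit(k,z,rs,n): print(n,circfit(k,.6005,.0137,z,.008,rs))
z=p[2]+.0044
fit(b,.101,(.032,.029),'base scene');
for n,k in(('w',c),('s',b),('t',a)): fit(k,z+.056,(.032,.029),n+' rim held')
fit(b,z,(.018,),'bottom held scene')
X=cv2.resize(c['pixels'][150:300,180:380],(400,300));Y=cv2.resize(b['pixels'][130:250,200:320],(300,300),interpolation=cv2.INTER_CUBIC)
cv2.imwrite('pics/m5.png',np.clip(np.hstack([X,Y])[:,:,::-1]*1.4,0,255).astype(np.uint8))
E
```

```text
[0.59993931 0.01884943 0.11080571] 0.0635175751327981 15.02075484910165
base scene (array([1.070203e+02, 5.999000e-01, 1.270000e-02]), array([1.080023e+02, 6.015000e-01, 1.170000e-02]))
w rim held (array([9.31354e+01, 5.99800e-01, 1.78000e-02]), array([1.178904e+02, 5.985000e-01, 1.770000e-02]))
s rim held (array([7.99688e+01, 6.02300e-01, 2.10000e-02]), array([8.19071e+01, 6.01500e-01, 2.17000e-02]))
t rim held (array([3.91948e+01, 6.07000e-01, 2.12000e-02]), array([3.93969e+01, 6.06500e-01, 2.17000e-02]))
bottom held scene (array([7.61414e+01, 6.07900e-01, 1.60000e-02]), array([7.97706e+01, 6.08500e-01, 1.57000e-02]))
```

View pics/m5.png

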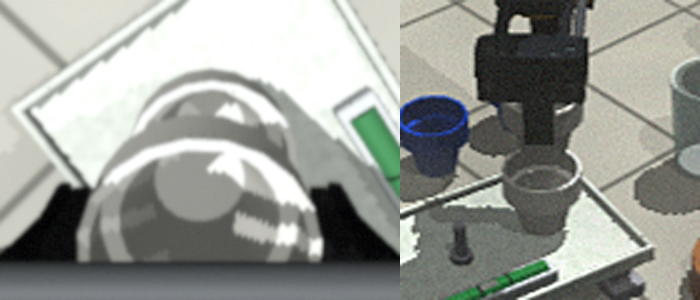

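>>> arm_command([
  {"slide": [0.001, -0.0045, 0], "rot": [0, 0, 0], "grip": 0.65},
  {"slide": [0, 0, 0], "rot": [0, 0, 0], "grip": 0.65},
  {"slide": [0, 0, -0.01], "rot": [0, 0, 0], "grip": 0.65},
  {"slide": [0, 0, -0.01], "rot": [0, 0, 0], "grip": 0.65},
  {"slide": [0, 0, -0.01], "rot": [0, 0, 0], "grip": 0.65},
  {"slide": [0, 0, -0.006], "rot": [0, 0, 0], "grip": 0.65},
  {"slide": [0, 0, -0.005], "rot": [0, 0, 0], "grip": 0.65},
  {"slide": [0, 0, -0.003], "rot": [0, 0, 0], "grip": 0.65},
])

```text
time: 10.1
ee_pos: [0.601, 0.0134, 0.0662]
eef_rot: [0.922, 0.386, -0.0, 0.0]
ft_force: [0.3, -0.3, -0.8]
width: 0.0635
grip_force: 15.0
```

```bash
python3 - <<'E'
from h import *
c=eyes.camera('wrist');s=sensors.read_state();p=s['ee_pos'];print(p,s['ft_force'],s['torque'])
print(circfit(c,p[0],p[1],p[2]+.0604,.006))
E
```

```text
[0.60083857 0.01342748 0.06597606] [ 0.11783862 -0.5100753  -1.15996088] [-0.03707296  0.1373321  -0.05519533]
(array([9.32144e+01, 6.00300e-01, 1.33000e-02]), array([1.17289e+02, 5.99800e-01, 1.34000e-02]))
```

>>> arm_command([
  {"slide": [0, 0, -0.001], "rot": [0, 0, 0], "grip": 0.65},
  {"slide": [0, 0, -0.001], "rot": [0, 0, 0], "grip": 0.65},
  {"slide": [0, 0, -0.001], "rot": [0, 0, 0], "grip": 0.65},
  {"slide": [0, 0, -0.0005], "rot": [0, 0, 0], "grip": 0.65},
  {"slide": [0, 0, 0], "rot": [0, 0, 0], "grip": 0.65},
  {"slide": [0, 0, 0], "rot": [0, 0, 0], "grip": 0.65},
  {"slide": [0, 0, 0], "rot": [0, 0, 0], "grip": 0.65},
  {"slide": [0, 0, 0], "rot": [0, 0, 0], "grip": 0.65},
])

```text
time: 11.15
ee_pos: [0.601, 0.0134, 0.063]
eef_rot: [0.922, 0.386, 0.0, 0.0]
ft_force: [0.3, -0.1, -0.9]
width: 0.0637
grip_force: 15.0
```

>>> arm_command([
  {"slide": [0, 0, -0.001], "rot": [0, 0, 0], "grip": 0.65},
  {"slide": [0, 0, 0], "rot": [0, 0, 0], "grip": 0.65},
  {"slide": [0, 0, -0.0005], "rot": [0, 0, 0], "grip": 0.65},
  {"slide": [0, 0, 0], "rot": [0, 0, 0], "grip": 0.65},
  {"slide": [0, 0, -0.0005], "rot": [0, 0, 0], "grip": 0.65},
  {"slide": [0, 0, 0], "rot": [0, 0, 0], "grip": 0.65},
  {"slide": [0, 0, 0], "rot": [0, 0, 0], "grip": 0.65},
  {"slide": [0, 0, 0], "rot": [0, 0, 0], "grip": 0.65},
])

```text
time: 12.15
ee_pos: [0.6014, 0.0135, 0.0624]
eef_rot: [0.922, 0.386, 0.001, -0.0]
ft_force: [-5.1, 0.3, 11.8]
width: 0.0636
grip_force: 15.1
```

Contact came at the predicted nested height. I'll relax the push, open and rise.

>>> arm_command([
  {"slide": [0, 0, 0.001], "rot": [0, 0, 0], "grip": 0.65},
  {"slide": [0, 0, 0], "rot": [0, 0, 0], "grip": 0.85},
  {"slide": [0, 0, 0], "rot": [0, 0, 0], "grip": 1},
  {"slide": [0, 0, 0], "rot": [0, 0, 0], "grip": 1},
  {"slide": [0, 0, 0.02], "rot": [0, 0, 0], "grip": 1},
  {"slide": [0, 0, 0.03], "rot": [0, 0, 0], "grip": 1},
  {"slide": [0, 0, 0.03], "rot": [0, 0, 0], "grip": 1},
  {"slide": [0, 0, 0], "rot": [0, 0, 0], "grip": 1},
])

```text
time: 13.15
ee_pos: [0.6025, 0.0134, 0.1443]
eef_rot: [0.922, 0.386, 0.002, 0.001]
ft_force: [0.1, 0.5, 0.6]
width: 0.087
grip_force: 0.0
```

```bash
python3 - <<'E'
from h import *
s=sensors.read_state();p=s['ee_pos'];print(p,s['width'],s['joint_positions'].round(2))
b=eyes.camera('scene');c=eyes.camera('wrist')
print('rim',circfit(b,.6005,.0137,.123,.008),circfit(b,.6005,.0137,.123,.008,(.032,)))
X=cv2.resize(c['pixels'],(400,300));Y=cv2.resize(b['pixels'][150:280,140:310],(392,300),interpolation=cv2.INTER_CUBIC)
cv2.imwrite('pics/m6.png',np.clip(np.hstack([X,Y])[:,:,::-1]*1.4,0,255).astype(np.uint8))
E
```

```text
[0.60247084 0.01339338 0.14430863] 0.08697487903476277 [-0.5   0.32  0.5   1.61 -0.16  1.25 -0.75]
rim (array([1.422486e+02, 6.005000e-01, 1.130000e-02]), array([1.451066e+02, 6.005000e-01, 1.070000e-02])) (array([1.529664e+02, 5.990000e-01, 1.020000e-02]), array([1.559791e+02, 5.995000e-01, 9.700000e-03]))
```

View pics/m6.png

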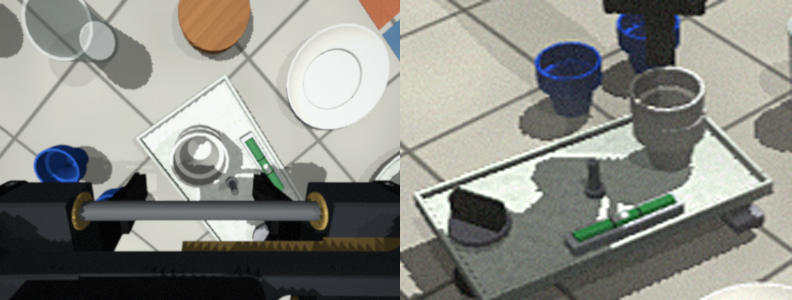

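The cups are nested and upright, with 22 mm of the upper one showing in the scene crop. That was my tenth and last picture, so from here I go by numbers: next I fit the wing's box silhouette.

```bash
cat >> h.py <<'E'
from scipy.optimize import differential_evolution as DE
def wingfit(cams,x0,y0,yaw0,zs=(.063,.087),thr=None,xy=.01,dyaw=40):
    data=[]
    for c in cams:
        g=cv2.cvtColor(c['pixels'],cv2.COLOR_RGB2GRAY);u,v=proj(c,(x0,y0,.075));w=28
        l,t=int(u)-w,int(v)-w; sub=g[max(t,0):t+2*w,max(l,0):l+2*w]; l=max(l,0);t=max(t,0)
        data.append((c,cv2.resize(sub,None,fx=4,fy=4,interpolation=cv2.INTER_LINEAR),l,t))
    def f(p,full=False):
        x,y,a=p;a=np.radians(a);e=np.array([np.cos(a),np.sin(a)]);n=np.array([-e[1],e[0]]);out=[]
        for c,S,l,t in data:
            P=[((np.array(proj(c,(*(np.array([x,y])+i*.023*e+j*.007*n),z)))-[l,t]+.5)*4) for i in(-1,1) for j in(-1,1) for z in zs]
            m=np.zeros(S.shape,np.uint8);cv2.fillConvexPoly(m,cv2.convexHull(np.array(P).round().astype(np.int32)),1)
            ring=cv2.dilate(m,np.ones((13,13)))-m
            ins=S[m>0].astype(float);o=S[ring>0].astype(float)
            out.append(((ins>thr).sum()+(o<thr).sum())/max(m.sum(),1) if thr else (ins.mean()-o.mean())/20+ins.std()/20)
        return out if full else sum(out)
    r=DE(f,[(x0-xy,x0+xy),(y0-xy,y0+xy),(yaw0-dyaw,yaw0+dyaw)],seed=1,maxiter=60,popsize=12)
    return np.round(r.x,4),f(r.x,True)
E
python3 - <<'E'
from h import *
a=eyes.camera('top');b=eyes.camera('scene')
for c in(a,b):
    g=cv2.cvtColor(c['pixels'],cv2.COLOR_RGB2GRAY);u,v=map(int,proj(c,(.575,-.169,.08)));S=g[v-9:v+10:1,u-12:u+13]
    print(u,v);print('\n'.join(' '.join('%3d'%x for x in r) for r in S[::2]))
print(wingfit([a],.575,-.169,28));print(wingfit([b],.575,-.169,28));print(wingfit([a,b],.575,-.169,28))
E
```

```text
387 226
 89  89  88  88  80  67  57  42  23  11  10  23  48  64  69  75  81  87  89  88  78  64  73  76  66
 88  86  72  62  49  10   0   7   9  12  10  11  29  55  63  63  62  66  77  86  73  60  80  78  66
 78  62  62  63  55  37   6   1  12  15  12   8  11  29  54  63  64  62  63  73  69  64  77  68  65
 54  61  62  60  53  44  22   2   1  10  14  10   9  10  30  55  64  62  63  63  62  73  75  63  65
 66  97 114 112 106  90  82  47   7   3  10  17  11  12  16  35  54  64  63  63  65  74  74  66  67
 95 115 114 111 109 104 105  94  45   3   4  15  12  10  12  14  43  64  63  63  65  68  69  67  66
102 115 114 112 110 108 103 104  94  45   5   6  11   8  11   8  16  46  63  63  69  72  67  67  66
116 100 112 114 111 111 109 103 105  93  40   0   3  11  13  11   8  15  46  66  83  83  64  68  67
140 121  99 109 113 111 108 102 103 100  81  38   4   7  13  11  10   7  23  62  82  74  66  68  67
139 139 134 119 107 104 108 107 105 102 100  75  30  21  26  40  57  67  67  71  75  46  40  38  40
171 239
 88  69  60  48  46  56  89 146 176 168 165 167 165 170 169 169 163 163 164 169 169 
[... 461 characters left out ...]
22  20  22  28  28  25  27  26  28  21  29  31  26  15
172 176 132  52  18  23  25  22  23  24  31  27  19  30  20  26  27  26  24  20  21  25  21  23  25
177 166 111  43  34  24  19  25  21  29  29  24  25  30  25  23  25  22  23  21  23  16  27  24  29
183 155  63  52  58  57  56  55  57  51  33  14  20  20  18  23  23  27  27  22  25  29  18  22  20
189 138  38  58  64  58  54  59  52  61  59  55  60  55  57  50  36  18  13  23  26  19  21  25  19
(array([ 0.5767, -0.1675, 24.0456]), [np.float64(-2.035882307696705)])
(array([ 0.5756, -0.1662, 22.0685]), [np.float64(-2.76579428315769)])
(array([ 0.5761, -0.1667, 24.3014]), [np.float64(-1.9308290200838065), np.float64(-2.6564709974204765)])
```

The wing is at (0.576, -0.167) with its long axis at about 24°, so the closing line should be at -66°. I'll move above it.

>>> arm_command([
  {"slide": [-0.004, -0.03, 0], "rot": [0, 0, -4], "grip": 0.6},
  {"slide": [-0.004, -0.03, 0], "rot": [0, 0, -4], "grip": 0.6},
  {"slide": [-0.004, -0.03, 0], "rot": [0, 0, -4], "grip": 0.6},
  {"slide": [-0.004, -0.03, 0], "rot": [0, 0, -4], "grip": 0.6},
  {"slide": [-0.005, -0.03, 0], "rot": [0, 0, -4], "grip": 0.6},
  {"slide": [-0.005, -0.03, -0.03], "rot": [0, 0, -1], "grip": 0.6},
  {"slide": [0, 0, -0.03], "rot": [0, 0, 0], "grip": 0.6},
  {"slide": [0, 0, 0], "rot": [0, 0, 0], "grip": 0.6},
], newtons=30)

```text
time: 14.35
ee_pos: [0.5732, -0.1673, 0.0801]
eef_rot: [0.978, 0.211, -0.002, -0.001]
ft_force: [0.0, -0.3, 0.3]
width: 0.0527
grip_force: 0.0
```

```bash
cat >> h.py <<'E'
def st():
    s=sensors.read_state();x,y=s['eef_rot'][:2]
    print('t',s['time'],'p',s['ee_pos'].round(4),'yaw',round(np.degrees(np.arctan2(y*y-x*x,2*x*y)),1),'F',s['ft_force'].round(1),'T',s['torque'].round(2),'w',round(s['width'],4),s['grip_force'],'j7',s['joint_positions'][6].round(2));return s
E
python3 - <<'E'
from h import *
s=st();c=eyes.camera('wrist');b=eyes.camera('scene')
print(proj(c,(.576,-.167,.08)))
print(wingfit([c],.576,-.167,24),wingfit([b],.576,-.167,24))
E
```

```text
t 14.35 p [ 0.5732 -0.1673  0.0801] yaw -65.7 F [ 0.  -0.3  0.3] T [-0.06  0.13  0.02] w 0.0527 0.0 j7 -0.75
(np.float64(280.83313395098116), np.float64(229.20390873565697))
(array([ 0.5721, -0.1678, 22.5441]), [np.float64(-2.1769445240350658)]) (array([ 0.5741, -0.1661, 20.1974]), [np.float64(-2.525571226277746)])
```

>>> arm_command([
  {"slide": [0, 0, -0.015], "rot": [0, 0, 0], "grip": 0.6},
  {"slide": [0, 0, -0.015], "rot": [0, 0, 0], "grip": 0.6},
  {"slide": [0, 0, -0.012], "rot": [0, 0, 0], "grip": 0.6},
  {"slide": [0, 0, -0.008], "rot": [0, 0, 0], "grip": 0.6},
  {"slide": [0, 0, 0], "rot": [0, 0, 0], "grip": 0.6},
  {"slide": [0, 0, 0], "rot": [0, 0, 0], "grip": 0.6},
  {"slide": [0, 0, 0], "rot": [0, 0, 0], "grip": 0.6},
  {"slide": [0, 0, 0], "rot": [0, 0, 0], "grip": 0.6},
])

```text
time: 15.45
ee_pos: [0.5752, -0.1666, 0.0323]
eef_rot: [0.977, 0.212, 0.0, 0.0]
ft_force: [-0.3, 0.6, 0.4]
width: 0.0526
grip_force: 0.0
```

```bash
python3 - <<'E'
from h import *
s=st();c=eyes.camera('wrist');b=eyes.camera('scene')
g=cv2.cvtColor(c['pixels'],cv2.COLOR_RGB2GRAY)
print(g.shape)
for v in range(190,290,10): print(v,' '.join('%3d'%x for x in g[v,200:364:6]))
p=s['ee_pos'];d=np.array([np.cos(np.radians(-65.7)),np.sin(np.radians(-65.7)),0])
for z in(.063,.07,.08,.087): print(z,[np.round(proj(c,np.r_[p[:2],z]+d*k)).tolist() for k in(-.026,-.007,.007,.026)])
# bubble/vial colours in the scene picture
for y in np.arange(-.05,.055,.01):
    st_=np.array([.593,-.065]);yy=np.array([.16,.987]);xx=np.array([.987,-.16]);q=st_+xx*.058+yy*y
    u,v=proj(b,(*q,.058));print(round(y,3),int(u),int(v),b['pixels'][int(v)-3:int(v)+4,int(u)].tolist())
E
```

```text
t 15.45 p [ 0.5752 -0.1666  0.0323] yaw -65.5 F [-0.3  0.6  0.4] T [-0.08  0.19  0.02] w 0.0526 0.0 j7 -0.72
(420, 560)
190 186 186 186 186 186 186 186 185 185 183 185 186 186 185 186 187 186 186 186 186 186 184 185 187 186 186 186 186
200 186 185 186 186 186 187 186 185 186 186 186 186 186 186 185 186 186 186 185 187 186 185 187 186 186 186 182 123
210 186 186 181 187 183 179 163 185 186 187 187 184 142 104 104 112 139 130 165 169 186 186 186 187 185 146 173 150
220 186 186 185 186 147 116 114 112 118  56  85  86  14   8   9  20  85  77  90 112 116 122 115 127  67 153  99  90
230 185 186 184 186 111 112 114 104  84  82  82  70   9   3   7   4  85  83  84  75 115 115 152  67 111  90  90  90
240 178 179 186 183  96 113 115  82  84  82  73  70  15  15  17  18  85  83  83 122 111  95  88  86  91  91  91  92
250 180 185 173   7   8  10  95  83  85  83  71  68  17  16  20  17  80  72  76  75  72  12  10   4  43  91  91  91
260 180 170   5   9  11  11  86  84  83  83  71  66  18  15  17  14  70  71  72  71  77  13   8  12   2  48  91  91
270  54   4   4  10   5   6  74  96  72  68  72  63 
[... 1115 characters left out ...]
8, 196], [102, 124, 106], [28, 73, 38], [12, 52, 19], [132, 145, 143], [143, 149, 154]]
0.01 242 243 [[48, 78, 50], [35, 101, 52], [46, 108, 61], [32, 79, 40], [19, 54, 25], [139, 147, 148], [141, 143, 145]]
0.02 246 241 [[57, 113, 70], [39, 100, 51], [53, 117, 65], [34, 84, 46], [21, 59, 28], [113, 134, 119], [160, 164, 170]]
0.03 251 239 [[55, 109, 62], [40, 105, 54], [54, 111, 64], [39, 88, 47], [13, 54, 22], [104, 121, 111], [161, 164, 168]]
0.04 255 237 [[88, 127, 97], [43, 102, 55], [43, 109, 57], [44, 94, 52], [21, 61, 31], [55, 79, 59], [172, 178, 180]]
0.05 260 236 [[180, 185, 176], [170, 178, 169], [178, 180, 180], [184, 186, 192], [147, 154, 154], [175, 183, 184], [109, 109, 112]]
```

The wing is centred between the fingers (columns 272–291, fingers at 235 and 324). I'll go down close to the disc and grip.

>>> arm_command([
  {"slide": [0, 0, -0.004], "rot": [0, 0, 0], "grip": 0.6},
  {"slide": [0, 0, -0.003], "rot": [0, 0, 0], "grip": 0.6},
  {"slide": [0, 0, 0], "rot": [0, 0, 0], "grip": 0.12},
  {"slide": [0, 0, 0], "rot": [0, 0, 0], "grip": 0.12},
  {"slide": [0, 0, 0], "rot": [0, 0, 0], "grip": 0.12},
  {"slide": [0, 0, 0], "rot": [0, 0, 0], "grip": 0.12},
  {"slide": [0, 0, 0], "rot": [0, 0, 0], "grip": 0.12},
  {"slide": [0, 0, 0], "rot": [0, 0, 0], "grip": 0.12},
], newtons=30)

```text
time: 16.55
ee_pos: [0.5751, -0.167, 0.025]
eef_rot: [0.977, 0.212, 0.0, 0.0]
ft_force: [1.8, -1.3, -1.6]
width: 0.014
grip_force: 30.0
```

```bash
cat >> h.py <<'E'
def bub(show=False):
    b=eyes.camera('scene');im=b['pixels'].astype(np.float32)
    C=np.array([.593,-.065]);yy=np.array([.16,.987]);xx=np.array([.987,-.16])
    ys=np.arange(-.06,.06,.0005);xs=np.arange(.045,.075,.001)
    M=np.array([[proj(b,(*(C+xx*x+yy*y),.060)) for y in ys] for x in xs],np.float32)
    R=cv2.remap(im,M[...,0],M[...,1],1)
    gr=R[...,1]-(R[...,0]+R[...,2])/2
    row=(gr>25).sum(1);k=np.arange(len(xs))[row>.75*row.max()];i=int(k.mean())
    S=R[i-1:i+2].mean(0);L=S.mean(1);G=gr[i-1:i+2].mean(0)
    gy=ys[G>25];pale=(L>130)&(ys>gy.min())&(ys<gy.max())
    w=np.clip(L-80,0,None)*((ys>gy.min()+.003)&(ys<gy.max()-.003))
    lines=[]
    print('vial',gy.min().round(4),gy.max().round(4),'mid',((gy.min()+gy.max())/2).round(4),'bubble',(w@ys/w.sum()).round(4),'from',ys[pale].min() if pale.any() else None,'to',ys[pale].max() if pale.any() else None,'row',xs[i])
    if show: print('L',' '.join('%d:%d/%d'%(y*1e4,l,g) for y,l,g in zip(ys[::3],L[::3],G[::3])))
E
python3 - <<'E'
from h import *
st();bub(True)
E
```

```text
t 16.55 p [ 0.5751 -0.167   0.025 ] yaw -65.6 F [ 1.8 -1.3 -1.6] T [-0.58 -0.19 -0.04] w 0.014 30.000974340480298 j7 -0.71
vial -0.044 0.047 mid 0.0015 bubble -0.0027 from -0.007499999999999951 to -0.0019999999999999463 row 0.05500000000000001
L -600:184/5 -585:185/5 -570:174/6 -554:137/7 -539:85/4 -524:64/0 -509:124/0 -494:166/0 -479:150/0 -464:74/6 -449:38/17 -434:46/38 -419:62/51 -404:61/50 -389:63/49 -374:66/51 -359:62/52 -344:60/49 -329:61/49 -314:62/50 -299:64/50 -284:63/52 -269:65/51 -254:63/48 -239:62/49 -224:64/51 -209:65/50 -194:61/50 -179:63/52 -164:65/54 -149:62/52 -134:57/50 -119:49/35 -104:65/10 -89:104/9 -74:136/11 -59:135/14 -44:127/18 -29:128/16 -14:129/18 0:123/17 15:126/15 30:120/20 45:93/40 60:72/49 75:61/53 90:64/54 105:65/54 120:61/48 135:51/32 150:48/29 165:56/42 180:65/55 195:69/54 210:67/52 225:63/51 240:65/52 255:69/53 270:66/55 285:65/54 300:68/52 315:65/52 330:63/55 345:66/54 360:70/52 375:69/53 390:66/52 405:65/53 420:69/53 435:65/53 450:64/52 465:90/38 480:138/17 495:169/4 510:173/2 525:175/5 540:180/4 555:181/3 570:178/6 585:174/9
```

>>> arm_command([
  {"slide": [0, 0, -0.0005], "rot": [0, 0, 0], "grip": 0.12},
  {"slide": [0, 0, -0.0005], "rot": [0, 0, 0], "grip": 0.12},
  {"slide": [0, 0, -0.0005], "rot": [0, 0, 0], "grip": 0.12},
  {"slide": [0, 0, -0.0005], "rot": [0, 0, 0], "grip": 0.12},
  {"slide": [0, 0, -0.0005], "rot": [0, 0, 0], "grip": 0.12},
  {"slide": [0, 0, 0], "rot": [0, 0, 0], "grip": 0.12},
  {"slide": [0, 0, 0], "rot": [0, 0, 0], "grip": 0.12},
  {"slide": [0, 0, 0], "rot": [0, 0, 0], "grip": 0.12},
])

```text
time: 17.6
ee_pos: [0.5752, -0.1671, 0.023]
eef_rot: [0.977, 0.212, 0.0, 0.0]
ft_force: [-1.5, -3.4, 7.6]
width: 0.0141
grip_force: 30.0
```

```bash
python3 - <<'E'
from h import *
st();bub()
E
```

```text
t 17.6 p [ 0.5752 -0.1671  0.023 ] yaw -65.6 F [-1.5 -3.4  7.6] T [-0.58  0.35  0.02] w 0.0141 30.0446627252677 j7 -0.71
vial -0.045 0.047 mid 0.001 bubble 0.0123 from 0.008000000000000063 to 0.011000000000000065 row 0.05600000000000001
```

>>> arm_command([
  {"slide": [0, 0, -0.0005], "rot": [0, 0, 0], "grip": 0.12},
  {"slide": [0, 0, 0], "rot": [0, 0, 0], "grip": 0.12},
  {"slide": [0, 0, -0.0005], "rot": [0, 0, 0], "grip": 0.12},
  {"slide": [0, 0, 0], "rot": [0, 0, 0], "grip": 0.12},
  {"slide": [0, 0, -0.0003], "rot": [0, 0, 0], "grip": 0.12},
  {"slide": [0, 0, 0], "rot": [0, 0, 0], "grip": 0.12},
  {"slide": [0, 0, 0], "rot": [0, 0, 0], "grip": 0.12},
  {"slide": [0, 0, 0], "rot": [0, 0, 0], "grip": 0.12},
])

```text
time: 18.65
ee_pos: [0.5752, -0.1673, 0.022]
eef_rot: [0.977, 0.211, 0.0, 0.0]
ft_force: [-1.8, -3.5, 8.9]
width: 0.0137
grip_force: 30.8
```

```bash
python3 - <<'E'
from h import *
st();bub(True)
E
```

```text
t 18.65 p [ 0.5752 -0.1673  0.022 ] yaw -65.6 F [-1.8 -3.5  8.9] T [-0.51  0.52 -0.09] w 0.0137 30.847713825060055 j7 -0.71
vial -0.0455 0.0465 mid 0.0005 bubble 0.0214 from 0.01600000000000007 to 0.02650000000000008 row 0.05600000000000001
L -600:185/5 -585:182/7 -570:161/8 -554:105/5 -539:73/0 -524:106/0 -509:164/2 -494:160/2 -479:94/3 -464:41/15 -449:45/40 -434:62/52 -419:65/51 -404:61/50 -389:64/53 -374:61/52 -359:62/52 -344:66/53 -329:62/53 -314:63/53 -299:65/54 -284:60/51 -269:60/51 -254:65/51 -239:62/52 -224:64/51 -209:65/52 -194:65/49 -179:63/52 -164:63/54 -149:64/52 -134:55/40 -119:47/27 -104:50/32 -89:65/52 -74:64/54 -59:62/53 -44:65/51 -29:66/51 -14:62/52 0:59/52 15:64/53 30:62/54 45:63/54 60:69/53 75:66/52 90:63/53 105:62/54 120:54/39 135:64/18 150:110/4 165:143/8 180:147/12 195:146/12 210:144/12 225:140/15 240:140/17 255:142/16 270:128/23 285:94/40 300:71/50 315:67/52 330:69/51 345:66/51 360:64/52 375:66/53 390:66/53 405:63/54 420:64/56 435:64/57 450:76/49 465:112/29 480:154/9 495:171/4 510:175/4 525:179/4 540:181/4 555:178/5 570:176/7 585:174/8
```

>>> arm_command([
  {"slide": [0, 0, -0.0003], "rot": [0, 0, 0], "grip": 0.12},
  {"slide": [0, 0, 0], "rot": [0, 0, 0], "grip": 0.12},
  {"slide": [0, 0, 0], "rot": [0, 0, 0], "grip": 0.12},
  {"slide": [0, 0, 0], "rot": [0, 0, 0], "grip": 0.12},
  {"slide": [0, 0, 0], "rot": [0, 0, 0], "grip": 0.12},
  {"slide": [0, 0, 0], "rot": [0, 0, 0], "grip": 0.12},
  {"slide": [0, 0, 0], "rot": [0, 0, 0], "grip": 0.12},
  {"slide": [0, 0, 0], "rot": [0, 0, 0], "grip": 0.12},
])

```text
time: 19.7
ee_pos: [0.5753, -0.1673, 0.0219]
eef_rot: [0.977, 0.211, 0.0, 0.0]
ft_force: [-2.2, -3.3, 11.2]
width: 0.0136
grip_force: 30.9
```

>>> arm_command([
  {"slide": [0, 0, -0.0003], "rot": [0, 0, 0], "grip": 0.12},
  {"slide": [0, 0, 0], "rot": [0, 0, 0], "grip": 0.12},
  {"slide": [0, 0, 0.0001], "rot": [0, 0, -4], "grip": 0.12},
  {"slide": [0, 0, 0.0001], "rot": [0, 0, -4], "grip": 0.12},
  {"slide": [0, 0, 0.0001], "rot": [0, 0, -4], "grip": 0.12},
  {"slide": [0, 0, 0], "rot": [0, 0, 0], "grip": 0.12},
  {"slide": [0, 0, 0], "rot": [0, 0, 0], "grip": 0.12},
  {"slide": [0, 0, 0], "rot": [0, 0, 0], "grip": 0.12},
])

```text
time: 20.7
ee_pos: [0.5754, -0.1673, 0.0221]
eef_rot: [0.994, 0.108, 0.001, 0.0]
ft_force: [-3.6, -2.7, 13.8]
width: 0.0138
grip_force: 32.2
```

```bash
python3 - <<'E'
from h import *
st();bub()
E
```

```text
t 20.7 p [ 0.5754 -0.1673  0.0221] yaw -77.6 F [-3.6 -2.7 13.8] T [-0.39  0.96  0.03] w 0.0138 32.21864198916592 j7 -0.9
vial -0.0455 0.047 mid 0.0008 bubble 0.0205 from 0.01550000000000007 to 0.02600000000000008 row 0.05600000000000001
```

>>> arm_command([
  {"slide": [0, 0, 0.0001], "rot": [0, 0, -4], "grip": 0.12},
  {"slide": [0, 0, 0.0001], "rot": [0, 0, -4], "grip": 0.12},
  {"slide": [0, 0, 0.0001], "rot": [0, 0, -4], "grip": 0.12},
  {"slide": [0, 0, 0.0001], "rot": [0, 0, -4], "grip": 0.12},
  {"slide": [0, 0, 0], "rot": [0, 0, 0], "grip": 0.12},
  {"slide": [0, 0, 0], "rot": [0, 0, 0], "grip": 0.12},
  {"slide": [0, 0, 0], "rot": [0, 0, 0], "grip": 0.12},
  {"slide": [0, 0, 0], "rot": [0, 0, 0], "grip": 0.12},
])

```text
time: 21.75
ee_pos: [0.5755, -0.1672, 0.0227]
eef_rot: [1.0, -0.031, 0.001, 0.0]
ft_force: [-4.3, -1.8, 16.3]
width: 0.0135
grip_force: 32.2
```

```bash
python3 - <<'E'
from h import *
st();bub()
E
```

```text
t 21.75 p [ 0.5755 -0.1672  0.0227] yaw -93.6 F [-4.3 -1.8 16.3] T [-0.28  1.09  0.02] w 0.0135 32.172144092610324 j7 -1.15
vial -0.045 0.047 mid 0.001 bubble 0.0142 from 0.009000000000000064 to 0.019500000000000073 row 0.05600000000000001
```

>>> arm_command([
  {"slide": [0, 0, 0.0002], "rot": [0, 0, -4], "grip": 0.12},
  {"slide": [0, 0, 0.0002], "rot": [0, 0, -4], "grip": 0.12},
  {"slide": [0, 0, 0.0001], "rot": [0, 0, -4], "grip": 0.12},
  {"slide": [0, 0, 0.0002], "rot": [0, 0, -4], "grip": 0.12},
  {"slide": [0, 0, 0.0002], "rot": [0, 0, -4], "grip": 0.12},
  {"slide": [0, 0, 0.0001], "rot": [0, 0, -4], "grip": 0.12},
  {"slide": [0, 0, 0], "rot": [0, 0, 0], "grip": 0.12},
  {"slide": [0, 0, 0], "rot": [0, 0, 0], "grip": 0.12},
])

```text
time: 22.8
ee_pos: [0.5755, -0.167, 0.0236]
eef_rot: [0.971, -0.238, 0.001, -0.0]
ft_force: [-3.2, -1.5, 16.3]
width: 0.0138
grip_force: 31.3
```

>>> arm_command([
  {"slide": [0, 0, 0], "rot": [0, 0, 0], "grip": 0.12},
  {"slide": [0, 0, 0], "rot": [0, 0, 0], "grip": 0.12},
  {"slide": [0, 0, 0], "rot": [0, 0, 0], "grip": 0.12},
  {"slide": [0, 0, 0], "rot": [0, 0, 0], "grip": 0.12},
  {"slide": [0, 0, 0], "rot": [0, 0, 0], "grip": 0.12},
  {"slide": [0, 0, 0], "rot": [0, 0, 0], "grip": 0.12},
  {"slide": [0, 0, 0], "rot": [0, 0, 0], "grip": 0.12},
  {"slide": [0, 0, 0], "rot": [0, 0, 0], "grip": 0.12},
])

```text
time: 23.8
ee_pos: [0.5755, -0.1671, 0.0236]
eef_rot: [0.971, -0.238, 0.001, -0.0]
ft_force: [-3.2, -2.1, 16.2]
width: 0.0138
grip_force: 31.3
```

```bash
python3 - <<'E'
from h import *
st();bub(True)
E
```

```text
t 23.8 p [ 0.5755 -0.1671  0.0236] yaw -117.6 F [-3.2 -2.1 16.2] T [-0.28  1.05 -0.06] w 0.0138 31.262141315019107 j7 -1.53
vial -0.045 0.0475 mid 0.0013 bubble 0.0061 from 0.0010000000000000564 to 0.011500000000000066 row 0.05500000000000001
L -600:186/6 -585:183/8 -570:163/8 -554:122/6 -539:78/3 -524:77/2 -509:144/2 -494:175/1 -479:141/-1 -464:64/1 -449:41/25 -434:54/47 -419:65/54 -404:65/54 -389:60/55 -374:60/53 -359:63/53 -344:62/50 -329:62/51 -314:66/53 -299:64/54 -284:62/51 -269:62/53 -254:61/53 -239:58/52 -224:64/52 -209:66/54 -194:66/53 -179:63/52 -164:63/55 -149:66/56 -134:59/50 -119:53/36 -104:49/24 -89:53/38 -74:59/52 -59:67/54 -44:68/53 -29:69/49 -14:89/39 0:120/25 15:139/14 30:152/8 45:148/10 60:143/14 75:148/10 90:157/3 105:153/4 120:124/6 135:71/14 150:56/31 165:60/50 180:63/56 195:66/54 210:69/52 225:67/53 240:65/53 255:67/54 270:69/54 285:65/56 300:63/56 315:66/54 330:66/54 345:66/53 360:68/53 375:68/55 390:66/54 405:67/55 420:68/56 435:66/56 450:65/54 465:93/40 480:142/18 495:170/5 510:175/3 525:178/6 540:182/5 555:179/5 570:174/7 585:172/9
```

>>> arm_command([
  {"slide": [0, 0, 0.0002], "rot": [0, 0, -4], "grip": 0.12},
  {"slide": [0, 0, 0.0002], "rot": [0, 0, -4], "grip": 0.12},
  {"slide": [0, 0, 0.0002], "rot": [0, 0, -3], "grip": 0.12},
  {"slide": [0, 0, 0], "rot": [0, 0, 0], "grip": 0.12},
  {"slide": [0, 0, 0], "rot": [0, 0, 0], "grip": 0.12},
  {"slide": [0, 0, 0], "rot": [0, 0, 0], "grip": 0.12},
  {"slide": [0, 0, 0], "rot": [0, 0, 0], "grip": 0.12},
  {"slide": [0, 0, 0], "rot": [0, 0, 0], "grip": 0.12},
])

```text
time: 24.85
ee_pos: [0.5755, -0.167, 0.0241]
eef_rot: [0.944, -0.33, 0.001, -0.0]
ft_force: [-3.6, -1.1, 15.0]
width: 0.0138
grip_force: 30.7
```

```bash
cat >> h.py <<'E'
def bub2(name):
    c=eyes.camera(name);im=c['pixels'].astype(np.float32)
    C=np.array([.593,-.065]);yy=np.array([.16,.987]);xx=np.array([.987,-.16])
    ys=np.arange(-.055,.055,.0005);xs=np.arange(.045,.075,.001)
    M=np.array([[proj(c,(*(C+xx*x+yy*y),.060)) for y in ys] for x in xs],np.float32)
    R=cv2.remap(im,M[...,0],M[...,1],cv2.INTER_CUBIC);L=R.mean(2);G=R[...,1]-(R[...,0]+R[...,2])/2
    for i,x in enumerate(xs):
        g=G[i]>.5*G.max()
        if g.sum()<60: continue
        y=ys[g];a,b=y.min(),y.max();ins=(ys>a+.004)&(ys<b-.004)
        base=np.median(L[i][g]);h=(base+L[i][ins].max())/2
        P=ys[ins&(L[i]>h)];m=(a+b)/2;out=[]
        for s in(-1,1):
            k=np.abs(ys-(m+s*.0125))<.004; w=np.clip(base-4-L[i][k],0,None); out.append((w@ys[k]/w.sum()).round(4) if w.sum()>0 else None)
        print(name,x.round(3),'vialmid',m.round(4),'bubble',P.min().round(4),P.max().round(4),((P.min()+P.max())/2).round(4),'lines',out)
E
python3 - <<'E'
from h import *
st();bub();bub2('scene');bub2('top')
E
```

```text
t 24.85 p [ 0.5755 -0.167   0.0241] yaw -128.6 F [-3.6 -1.1 15. ] T [-0.31  1.02 -0.02] w 0.0138 30.707357296574216 j7 -1.7
vial -0.045 0.0475 mid 0.0013 bubble 0.0025 from -0.002999999999999947 to 0.008500000000000063 row 0.05500000000000001
scene 0.05 vialmid 0.0013 bubble -0.0035 0.01 0.0033 lines [np.float64(-0.011), np.float64(0.0142)]
scene 0.051 vialmid 0.0013 bubble -0.0045 0.0105 0.003 lines [np.float64(-0.0111), np.float64(0.014)]
scene 0.052 vialmid 0.0015 bubble -0.0045 0.01 0.0028 lines [np.float64(-0.011), np.float64(0.014)]
scene 0.053 vialmid 0.0015 bubble -0.005 0.01 0.0025 lines [np.float64(-0.0106), np.float64(0.0139)]
scene 0.054 vialmid 0.0013 bubble -0.005 0.01 0.0025 lines [np.float64(-0.0101), np.float64(0.0134)]
scene 0.055 vialmid 0.0013 bubble -0.0045 0.0095 0.0025 lines [np.float64(-0.0103), np.float64(0.0131)]
scene 0.056 vialmid 0.001 bubble -0.004 0.009 0.0025 lines [np.float64(-0.0109), np.float64(0.0129)]
scene 0.057 vialmid 0.0008 bubble -0.0025 0.0075 0.0025 lines [np.float64(-0.0107), np.float64(0.0135)]
scene 0.058 vialmid 0.0005 bubble -0.001 0.0
[... 212 characters left out ...]
 lines [np.float64(-0.013), np.float64(0.0096)]
top 0.051 vialmid 0.009 bubble -0.0045 0.0065 0.001 lines [None, None]
top 0.052 vialmid 0.0093 bubble -0.006 0.0075 0.0008 lines [None, np.float64(0.0189)]
top 0.053 vialmid 0.009 bubble -0.006 0.008 0.001 lines [None, None]
top 0.054 vialmid 0.009 bubble -0.0065 0.0085 0.001 lines [None, None]
top 0.055 vialmid 0.0085 bubble -0.0065 0.009 0.0013 lines [None, None]
top 0.056 vialmid 0.0083 bubble -0.006 0.009 0.0015 lines [None, None]
top 0.057 vialmid 0.008 bubble -0.006 0.0095 0.0018 lines [None, None]
top 0.058 vialmid 0.008 bubble -0.006 0.009 0.0015 lines [None, None]
top 0.059 vialmid 0.009 bubble -0.0055 0.0085 0.0015 lines [None, None]
```

>>> arm_command([
  {"slide": [0, 0, 0.0001], "rot": [0, 0, -3], "grip": 0.12},
  {"slide": [0, 0, 0], "rot": [0, 0, 0], "grip": 0.12},
  {"slide": [0, 0, 0], "rot": [0, 0, 0], "grip": 0.12},
  {"slide": [0, 0, 0], "rot": [0, 0, 0], "grip": 0.12},
  {"slide": [0, 0, 0], "rot": [0, 0, 0], "grip": 0.12},
  {"slide": [0, 0, 0], "rot": [0, 0, 0], "grip": 0.12},
  {"slide": [0, 0, 0], "rot": [0, 0, 0], "grip": 0.12},
  {"slide": [0, 0, 0], "rot": [0, 0, 0], "grip": 0.12},
])

```text
time: 26.0
ee_pos: [0.5755, -0.1669, 0.0242]
eef_rot: [0.935, -0.355, 0.001, -0.0]
ft_force: [-3.5, -1.1, 15.0]
width: 0.0136
grip_force: 30.6
```

```bash
python3 - <<'E'
from h import *
st();bub2('scene')
b=eyes.camera('scene');print(circfit(b,.6005,.0125,.123,.008))
E
```

```text
t 26.0 p [ 0.5755 -0.1669  0.0242] yaw -131.6 F [-3.5 -1.1 15. ] T [-0.36  0.97 -0.03] w 0.0136 30.649099212605506 j7 -1.74
scene 0.05 vialmid 0.001 bubble -0.004 0.009 0.0025 lines [np.float64(-0.011), np.float64(0.0143)]
scene 0.051 vialmid 0.0013 bubble -0.005 0.0095 0.0023 lines [np.float64(-0.011), np.float64(0.0142)]
scene 0.052 vialmid 0.0015 bubble -0.0055 0.0095 0.002 lines [np.float64(-0.011), np.float64(0.0143)]
scene 0.053 vialmid 0.0015 bubble -0.0055 0.0095 0.002 lines [np.float64(-0.0107), np.float64(0.0143)]
scene 0.054 vialmid 0.0015 bubble -0.0055 0.009 0.0018 lines [np.float64(-0.0104), np.float64(0.0137)]
scene 0.055 vialmid 0.0015 bubble -0.005 0.009 0.002 lines [np.float64(-0.0103), np.float64(0.0132)]
scene 0.056 vialmid 0.0013 bubble -0.0045 0.008 0.0018 lines [np.float64(-0.0103), np.float64(0.0128)]
scene 0.057 vialmid 0.001 bubble -0.0025 0.0055 0.0015 lines [np.float64(-0.0099), np.float64(0.0128)]
scene 0.058 vialmid 0.0008 bubble -0.0055 0.0415 0.018 lines [np.float64(-0.0098), np.float64(0.0131)]
scene 0.059 vialmid 0.0008 bubble 0.0105 0.0415 0.026 lines [np.float64(-0.0112), np.float64(0.0131)]
scene 0.06 vialmid 0.0013 bubble -0.036 0.038 0.001 lines [np.float64(-0.0121), np.float64(0.0129)]
(array([2.049202e+02, 5.999000e-01, 1.060000e-02]), array([2.078995e+02, 5.995000e-01, 1.050000e-02]))
```

>>> arm_command([
  {"slide": [0, 0, 0], "rot": [0, 0, -1.2], "grip": 0.12},
  {"slide": [0, 0, 0], "rot": [0, 0, 0], "grip": 0.12},
  {"slide": [0, 0, 0], "rot": [0, 0, 0], "grip": 0.12},
  {"slide": [0, 0, 0], "rot": [0, 0, 0], "grip": 0.12},
  {"slide": [0, 0, 0], "rot": [0, 0, 0], "grip": 0.12},
  {"slide": [0, 0, 0], "rot": [0, 0, 0], "grip": 0.12},
  {"slide": [0, 0, 0], "rot": [0, 0, 0], "grip": 0.12},
  {"slide": [0, 0, 0], "rot": [0, 0, 0], "grip": 0.12},
])

```text
time: 27.1
ee_pos: [0.5755, -0.1669, 0.0242]
eef_rot: [0.931, -0.364, 0.001, -0.0]
ft_force: [-4.0, -1.5, 15.9]
width: 0.0138
grip_force: 30.7
```

```bash
python3 - <<'E'
from h import *
st();bub2('scene');print(order.close_job())
E
```

```text
t 27.1 p [ 0.5755 -0.1669  0.0242] yaw -132.7 F [-4.  -1.5 15.9] T [-0.31  1.04  0.07] w 0.0138 30.70569403716945 j7 -1.76
scene 0.05 vialmid 0.0008 bubble -0.0045 0.008 0.0018 lines [np.float64(-0.0113), np.float64(0.0144)]
scene 0.051 vialmid 0.0013 bubble -0.0055 0.009 0.0018 lines [np.float64(-0.0111), np.float64(0.0142)]
scene 0.052 vialmid 0.0015 bubble -0.006 0.0085 0.0013 lines [np.float64(-0.0108), np.float64(0.0146)]
scene 0.053 vialmid 0.0015 bubble -0.006 0.0085 0.0013 lines [np.float64(-0.0105), np.float64(0.015)]
scene 0.054 vialmid 0.0015 bubble -0.006 0.0085 0.0013 lines [np.float64(-0.0104), np.float64(0.0144)]
scene 0.055 vialmid 0.0015 bubble -0.0055 0.008 0.0013 lines [np.float64(-0.0106), np.float64(0.0137)]
scene 0.056 vialmid 0.0013 bubble -0.0055 0.0075 0.001 lines [np.float64(-0.0107), np.float64(0.0139)]
scene 0.057 vialmid 0.0013 bubble -0.0025 0.0055 0.0015 lines [np.float64(-0.0105), np.float64(0.0138)]
scene 0.058 vialmid 0.001 bubble 0.0 0.042 0.021 lines [np.float64(-0.0103), np.float64(0.0137)]
scene 0.059 vialmid 0.0008 bubble -0.0315 0.0415 0.005 lines [np.float64(-0.0112), np.float64(0.0134)]
scene 0.06 vialmid 0.0035 bubble -0.034 0.033 -0.0005 lines [np.float64(-0.011), np.float64(0.0151)]
the job is handed in; nothing more can be done
None
```

The job is handed in at 27 s: the loose cup is nested and released, and the arm still grips the knob, pressing the shelf down at about 16 N, with the bubble within about 0.5 mm of centre.

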